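# Reassemble the washed sauce pumps

### The arm

A 6-joint arm with a two-finger parallel gripper is mounted at the origin on a cart in front of the work surface, level with it; the furniture and walls round the work are solid. World frame = base frame: x ahead of the robot, y to its left, z up, the work surface at z = 0. Lengths are in m, angles in rad, forces in N, time in s.
With the tool pointing down it reaches from about 0.3 to 0.875 m from the base axis. Payload 6.4 kg.
Tool frame: the origin (TCP) lies at the centre of the arm's flange, where the gripper is bolted on; the fingertips stand 173 mm ahead of it and the grasp point (between the pads) lies 155 mm ahead of it; z points along the fingers, y is the line along which they close (so a half turn about z gives the same grasp; the last joint's range is limited). The gripper opens to 85 mm and grips with 20 to 120 N. Pads are 22 mm wide; open, the fingers measure 114 mm over their backs; the gripper's body (76 mm by 85 mm) begins 54 mm behind the grasp point. The pads swing forward as they close: fully open they stand 13 mm farther back than shut.
Start: joints at [1.092, 0.181, 1.607, -0, 1.354, -0.206], TCP at [0.155, 0.554, 0.405] pointing down, gripper open.
Joint ranges: [-2.99, 2.99], [-0.89, 2.07], [0.3, 2.58], [-1.14, 4.28], [0, 2.63], [-3.12, 3.12]. Speed limits (rad/s): [2.57, 2.57, 3.01, 3.14, 3.14, 3.14].

### API

Orientations are given as a unit quaternion [w, x, y, z].
In Python, from cell import env gives the robot as it stands. The module is installed in compiled form; this text tells all that it offers.
- The arm moves only by the tool step_arm, never from a script. Its argument "commands" is a list of rows, each an object with "claw": the finger opening in m, from 0 to 0.0854; "slide": the shift along the tool's x, y, z in m, a list of three; "turn": the turn about the tool's z in degrees. In form: [{"claw": claw, "slide": [x, y, z], "turn": turn}, ...]. A call has exactly 5 rows; each row is the pose to reach, as a shift and turn from the pose commanded when the call began, along the tool's axes at that moment; what a row does not reach only later rows make up. A row lasts 1/10 s, in which the tool goes at most 50 mm and 8.59 degrees, less where a joint would pass 70% of its speed; a pose out of reach is approached as far as the arm can. A call with a gripper value outside its range is refused whole. The fingers move at their own pace and stop on an object; "grip_force" is the grip in N (left out, the last holds). Time passes only in rows, so rows that repeat a pose let the fingers close, or fill a call up. It gives the time, the measured TCP pose, the force, the opening and the grip force at its end, in the units of the state.
- env.read_state(): the state, without advancing time (a new reading comes with each control period).
- env.get_image(name): name is "scene" or "top"; returns the picture (400x640x3 uint8, blue, green, red); there is no depth.
- env.camera_model(name): a dict with "intrinsics" (3x3 intrinsics, pixels), "k1" (the pictures are not rectified: a ray, as slopes to the right and down, at radius r is drawn at 1 + k1 r^2 times it, then the intrinsics apply), "rvec" (rotation vector, rad) and "tvec" (3), from world to camera coordinates, as OpenCV has them. Camera axes: x right, y down, z forward; pixel columns grow to the right and rows downward; lengths in m; the calibration is good to about 2 mm. A picture is of the moment at which its call begins. camera_model takes no time and is no camera call.
- env.finish_job(): hands the job in; it is judged then, once.
The state is a dict: "time_s": time; "qpos": joint angles; "joint_vel": joint speeds; "tau": joint torques, N m; "tcp_pos": TCP position; "tcp_rot": TCP orientation; "force": force on the tool from outside, world axes, zero at the start; "moment": the same for the moment, N m; "grip_width": finger opening in m; "finger_force": force on a finger pad.
Only numpy, scipy, OpenCV 4.12 (cv2) and the standard library are available. Lean on these libraries where they do the work, as an engineer would, in place of code of your own. Each camera call takes 0.05 s, during which the arm holds its last target. There are 200 camera calls.

### The job

Put the washed sauce pumps back together on their assembly stand: thread every spring over a pump rod of its own, any rod, twisting it a little until its bottom tang passes the rod's flat rather than forcing it, so that it sits fully down on the coloured collar. Then seat on the end of each rod that has a spring the push knob in the colour of that rod's collar; a rod without a spring stays bare and its knob stays off the stand. Leave the tin and the stack of cups alone.

Things in the scene. Friction and masses are not known exactly. Their poses are not given: they have to be found in the camera images.
- stand: grey plastic assembly stand, 90 x 260 x 18 mm, fixed; origin at the centre of its underside, long side along its y, z up. Three white upright pump rods in a row, 90 mm apart, each on a coloured collar 37 mm across whose top is 23 mm above the table: red at y +90 mm, yellow 0, green -90 mm
- rod_red_tip (a point): centre of the upper end of the rod with the red collar, 88 mm above the table; axes as the stand's. Rod: 22 mm in diameter, cut to one flat, 6 mm from the axis, facing the stand's -x (a blue dot on the stand lies before it); the top 8 mm taper to a smaller D end 14 mm across, flat 3 mm from the axis
- rod_yellow_tip (a point): centre of the upper end of the rod with the yellow collar, 88 mm above the table; axes as the stand's. Rod: 22 mm in diameter, cut to one flat, 6 mm from the axis, facing the stand's -x (a blue dot on the stand lies before it); the top 8 mm taper to a smaller D end 14 mm across, flat 3 mm from the axis
- rod_green_tip (a point): centre of the upper end of the rod with the green collar, 88 mm above the table; axes as the stand's. Rod: 22 mm in diameter, cut to one flat, 6 mm from the axis, facing the stand's -x (a blue dot on the stand lies before it); the top 8 mm taper to a smaller D end 14 mm across, flat 3 mm from the axis
- spring_0_mid (a point): mid-height centre of an upright rigid steel coil spring (2 or 3 present), outer 32 mm, bore 26 mm, 45 mm high; z up. A straight tang crosses the bore at its bottom on its -x side, inner face 7.5 mm from the axis; blue dab on top marks that side. It snags on the rod's taper unless the tang is over the flat: spring x within 10 deg of the stand's x (at most 60 deg off at start)
- spring_1_mid (a point): mid-height centre of an upright rigid steel coil spring (2 or 3 present), outer 32 mm, bore 26 mm, 45 mm high; z up. A straight tang crosses the bore at its bottom on its -x side, inner face 7.5 mm from the axis; blue dab on top marks that side. It snags on the rod's taper unless the tang is over the flat: spring x within 10 deg of the stand's x (at most 60 deg off at start)
- spring_2_mid (a point): mid-height centre of an upright rigid steel coil spring (2 or 3 present), outer 32 mm, bore 26 mm, 45 mm high; z up. A straight tang crosses the bore at its bottom on its -x side, inner face 7.5 mm from the axis; blue dab on top marks that side. It snags on the rod's taper unless the tang is over the flat: spring x within 10 deg of the stand's x (at most 60 deg off at start)
- knob_red_mid (a point): mid-height centre of the red push knob, 42 mm high, open end down, z up: skirt 33 mm across up to 23 mm, then a round grip 25 mm across. Round socket below, 26 mm wide, 18 mm deep, goes over the rod end at any turn; seated, this centre is 91 mm above the table
- knob_yellow_mid (a point): mid-height centre of the yellow push knob, 42 mm high, open end down, z up: skirt 33 mm across up to 23 mm, then a round grip 25 mm across. Round socket below, 26 mm wide, 18 mm deep, goes over the rod end at any turn; seated, this centre is 91 mm above the table
- knob_green_mid (a point): mid-height centre of the green push knob, 42 mm high, open end down, z up: skirt 33 mm across up to 23 mm, then a round grip 25 mm across. Round socket below, 26 mm wide, 18 mm deep, goes over the rod end at any turn; seated, this centre is 91 mm above the table
- tin: printed food tin, 58 mm across, 72 mm high, standing at the back right; origin at the centre of its underside, z up; bystander
- cups: nested stack of white portion cups, 60 mm across, 61 mm high, behind on the right; origin at the centre of its underside, z up; bystander
There are look-alikes about, which are no part of the job. Of the things shaped like the part that bears knob_yellow_mid, the yellow one is meant.

How it is judged:
At the end, for the whole second after the job is handed in: Each spring down on a collar (axis within 6 mm of the rod, centre under 51 mm high, tilt < 0.15 rad); each rod with a spring has its colour's knob (within 7 mm, centre 85 to 96.5 mm high, tilt < 0.2 rad); nothing within 30 mm of a bare rod; springs and knobs at rest (< 2 cm/s) (((horizontal distance between spring_0_mid and rod_red_tip below 0.006 m and height (world z) of spring_0_mid below 0.051 m and angle between spring_0_mid's own z axis and vertical below 0.15 rad) or (horizontal distance between spring_0_mid and rod_yellow_tip below 0.006 m and height (world z) of spring_0_mid below 0.051 m and angle between spring_0_mid's own z axis and vertical below 0.15 rad) or (horizontal distance between spring_0_mid and rod_green_tip below 0.006 m and height (world z) of spring_0_mid below 0.051 m and angle between spring_0_mid's own z axis and vertical below 0.15 rad)) and ((horizontal distance between spring_1_mid and rod_red_tip below 0.006 m and height (world z) of spring_1_mid below 0.051 m and angle between spring_1_mid's own z axis and vertical below 0.15 rad) or (horizontal distance between spring_1_mid and rod_yellow_tip below 0.006 m and height (world z) of spring_1_mid below 0.051 m and angle between spring_1_mid's own z axis and vertical below 0.15 rad) or (horizontal distance between spring_1_mid and rod_green_tip below 0.006 m and height (world z) of spring_1_mid below 0.051 m and angle between spring_1_mid's own z axis and vertical below 0.15 rad)) and ((horizontal distance between spring_2_mid and rod_red_tip below 0.006 m and height (world z) of spring_2_mid below 0.051 m and angle between spring_2_mid's own z axis and vertical below 0.15 rad) or (horizontal distance between spring_2_mid and rod_yellow_tip below 0.006 m and height (world z) of spring_2_mid below 0.051 m and angle between spring_2_mid's own z axis and vertical below 0.15 rad) or (horizontal distance between spring_2_mid and rod_green_tip below 0.006 m and height (world z) of spring_2_mid below 0.051 m and angle between spring_2_mid's own z axis and vertical below 0.15 rad)) and ((((horizontal distance between spring_0_mid and rod_red_tip below 0.006 m and height (world z) of spring_0_mid below 0.051 m and angle between spring_0_mid's own z axis and vertical below 0.15 rad) or (horizontal distance between spring_1_mid and rod_red_tip below 0.006 m and height (world z) of spring_1_mid below 0.051 m and angle between spring_1_mid's own z axis and vertical below 0.15 rad) or (horizontal distance between spring_2_mid and rod_red_tip below 0.006 m and height (world z) of spring_2_mid below 0.051 m and angle between spring_2_mid's own z axis and vertical below 0.15 rad)) and (horizontal distance between knob_red_mid and rod_red_tip below 0.007 m and height (world z) of knob_red_mid between 0.085 and 0.0965 m and angle between knob_red_mid's own z axis and vertical below 0.2 rad)) or horizontal distance between each of spring_0_mid, spring_1_mid, spring_2_mid, knob_red_mid, knob_yellow_mid, knob_green_mid and rod_red_tip above 0.03 m) and ((((horizontal distance between spring_0_mid and rod_yellow_tip below 0.006 m and height (world z) of spring_0_mid below 0.051 m and angle between spring_0_mid's own z axis and vertical below 0.15 rad) or (horizontal distance between spring_1_mid and rod_yellow_tip below 0.006 m and height (world z) of spring_1_mid below 0.051 m and angle between spring_1_mid's own z axis and vertical below 0.15 rad) or (horizontal distance between spring_2_mid and rod_yellow_tip below 0.006 m and height (world z) of spring_2_mid below 0.051 m and angle between spring_2_mid's own z axis and vertical below 0.15 rad)) and (horizontal distance between knob_yellow_mid and rod_yellow_tip below 0.007 m and height (world z) of knob_yellow_mid between 0.085 and 0.0965 m and angle between knob_yellow_mid's own z axis and vertical below 0.2 rad)) or horizontal distance between each of spring_0_mid, spring_1_mid, spring_2_mid, knob_red_mid, knob_yellow_mid, knob_green_mid and rod_yellow_tip above 0.03 m) and ((((horizontal distance between spring_0_mid and rod_green_tip below 0.006 m and height (world z) of spring_0_mid below 0.051 m and angle between spring_0_mid's own z axis and vertical below 0.15 rad) or (horizontal distance between spring_1_mid and rod_green_tip below 0.006 m and height (world z) of spring_1_mid below 0.051 m and angle between spring_1_mid's own z axis and vertical below 0.15 rad) or (horizontal distance between spring_2_mid and rod_green_tip below 0.006 m and height (world z) of spring_2_mid below 0.051 m and angle between spring_2_mid's own z axis and vertical below 0.15 rad)) and (horizontal distance between knob_green_mid and rod_green_tip below 0.007 m and height (world z) of knob_green_mid between 0.085 and 0.0965 m and angle between knob_green_mid's own z axis and vertical below 0.2 rad)) or horizontal distance between each of spring_0_mid, spring_1_mid, spring_2_mid, knob_red_mid, knob_yellow_mid, knob_green_mid and rod_green_tip above 0.03 m) and linear speed of each of spring_0, spring_1, spring_2, knob_red, knob_yellow, knob_green below 0.02 m/s); the robot touches nothing.
It fails at once if the food tin is pushed more than 3 cm or tipped (distance of tin from where it was at the start of the episode above 0.03 m or angle between tin's own z axis and vertical above 0.3 rad).
It fails at once if the stack of cups is pushed more than 3 cm or tipped (distance of cups from where it was at the start of the episode above 0.03 m or angle between cups's own z axis and vertical above 0.3 rad).
It fails at once if a spring is forced against the stand or a rod with more than 50 N (contact force between spring_0 and stand above 50 N).
It fails at once if a spring is forced against the stand or a rod with more than 50 N (contact force between spring_1 and stand above 50 N).
It fails at once if a spring is forced against the stand or a rod with more than 50 N (contact force between spring_2 and stand above 50 N).
Of spring_0, spring_1, spring_2 only 2 to 3 are there at a start; the rules pass over those that are not, and their reading is None.
At some moment in a run one of spring_0, spring_1, spring_2, knob_red, knob_yellow, knob_green may be knocked a few centimetres aside while the robot is not near it.
It also fails if it takes over 210 s, if anything falls off the work surface, if the arm or the gripper's body presses on something with over 40 N, if the wrist force passes 120 N, or if a joint passes its speed limit or range.

## Working session

There is one attempt and no reset: what is moved stays moved. The work goes in short steps, Python scripts to look and compute and a tool call to move; the robot and the scene stay as the last step left them, time stands still between calls to the robot, and variables do not carry over. Pictures are saved under pics/ and viewed, at most 14 in all, crops included, and the job is handed in when it is done.

Besides the shell and the picture viewer there is one more tool, called after "Call:" as a command line: name --argument value ..., lists and objects as JSON in quotes. step_arm: Moves the arm, as the interface text tells. Its arguments: {"type":"object","properties":{"commands":{"type":"array"},"grip_force":{"type":"number"}},"required":["commands"]}

```bash
mkdir -p pics
python3 - <<'E'
from cell import env
import cv2
for n in ("scene","top"):
    cv2.imwrite(f"pics/{n}0.png",env.get_image(n)); m=env.camera_model(n); print(n,m)
s=env.read_state(); print(s)
E
```

```text
scene {'intrinsics': array([[482.06030018,   0.        , 309.32984878],
       [  0.        , 482.06030018, 189.87218911],
       [  0.        ,   0.        ,   1.        ]]), 'k1': -0.08961784291116544, 'rvec': array([ 1.97854836, -0.59175274,  0.35434985]), 'tvec': array([-0.44504682,  0.23662183,  1.08687351])}
top {'intrinsics': array([[479.76379109,   0.        , 313.24359242],
       [  0.        , 479.76379109, 199.03578055],
       [  0.        ,   0.        ,   1.        ]]), 'k1': -0.10017311717092059, 'rvec': array([ 2.16122673, -2.18484448,  0.10669218]), 'tvec': array([0.0342698 , 0.56948695, 1.37992711])}
{'time_s': 0.1, 'qpos': array([ 1.09170537e+00,  1.81470344e-01,  1.60793107e+00, -4.20497453e-05,
        1.35377469e+00, -2.06347500e-01]), 'joint_vel': array([-2.07520227e-04, -1.05432455e-03, -1.75139538e-03, -5.17004818e-05,
        1.99345367e-04,  5.05053694e-04]), 'tau': array([ 2.90672997e-04, -4.45884240e+01, -3.52236235e+01, -2.63866923e-04,
        4.29852502e-03,  6.50537595e-05]), 'tcp_pos': array([0.15479605, 0.55353013, 0.40386085]), 'tcp_rot': array([-2.46724609e-04,  1.35944887e-01,  9.90716085e-01, -7.52580626e-04]), 'force': array([-1.1019971 , -0.17125867,  0.00927298]), 'moment': array([ 0.00163453,  0.01812899, -0.01873621]), 'finger_force': 0.0, 'grip_width': 0.08544525679275584}
```

View pics/scene0.png

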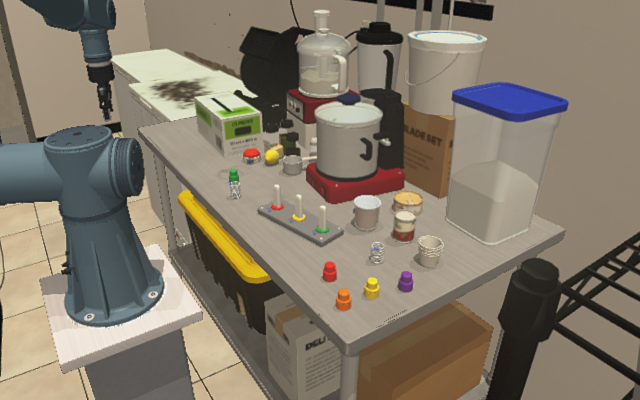

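View pics/top0.png

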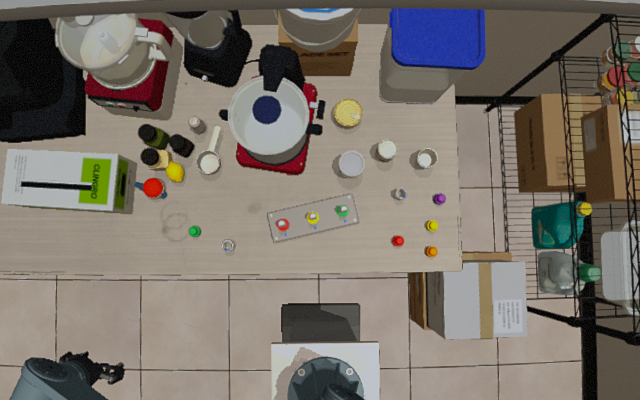

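The scene shows the stand with its collars at about (300,218), springs at (234,187) and (377,253), and knobs green (234,174), red (330,271), yellow (372,288), orange (344,299) and purple (406,281). The top view shows knobs green (194,231), red (398,241), yellow (432,226), orange (432,252) and purple (439,199), and springs at (228,245) and (399,194).

Possible confusions:
- **Yellow knob:** orange at top (432,252), the lemon at (175,172) and the yellow lid at (347,112). I choose (432,226).
- **Red knob:** the orange one and the red-lidded jar at (153,187). I choose (398,241).
- **Green knob:** only (194,231).
- **Springs:** the small cups at (208,162) and (427,158).

I'll check these in a crop.

```bash
cat > h.py <<'E'
import numpy as np, cv2
from cell import env
M={n:env.camera_model(n) for n in("scene","top")}
def ray(n,uv):
    m=M[n];d=np.array([m['k1'],0,0,0,0.])
    p=cv2.undistortPoints(np.array([[uv]],float),m['intrinsics'],d)[0,0]
    R=cv2.Rodrigues(m['rvec'])[0]
    return -R.T@m['tvec'], R.T@np.array([p[0],p[1],1])
def onz(n,uv,z):
    o,v=ray(n,uv); return o+v*(z-o[2])/v[2]
def proj(n,P):
    m=M[n]
    return cv2.projectPoints(np.atleast_2d(np.array(P,float)),m['rvec'],m['tvec'],m['intrinsics'],np.array([m['k1'],0,0,0,0.]))[0][:,0]
def tri(a,b):
    A=np.zeros((3,3));B=np.zeros(3)
    for n,uv in(("scene",a),("top",b)):
        o,v=ray(n,uv);v/=np.linalg.norm(v);Q=np.eye(3)-np.outer(v,v);A+=Q;B+=Q@o
    return np.linalg.solve(A,B)
def blobs(img,lo,hi,amin=8):
    h=cv2.cvtColor(img,cv2.COLOR_BGR2HSV);m=cv2.inRange(h,np.array(lo),np.array(hi))
    n,_,st,c=cv2.connectedComponentsWithStats(m)
    return [(c[i].round(1),st[i].tolist()) for i in range(1,n) if st[i,4]>=amin]
def crop(img,x,y,w,h,s): return cv2.resize(img[y:y+h,x:x+w],None,fx=s,fy=s,interpolation=cv2.INTER_CUBIC)
E
python3 - <<'E'
from h import *
t=cv2.imread("pics/top0.png");s=cv2.imread("pics/scene0.png")
a=crop(t,180,180,100,80,4);b=crop(t,370,180,100,80,4);c=crop(t,260,190,100,60,4);d=crop(s,215,160,100,60,4)
cv2.imwrite("pics/c1.png",np.vstack([np.hstack([a,b]),np.hstack([c,d])]))
for nm,lo,hi in(("red",(0,150,90),(4,255,255)),("orange",(6,150,90),(18,255,255)),("yel",(22,150,90),(33,255,255)),("grn",(55,120,60),(85,255,255)),("blue",(95,90,70),(118,255,255)),("purp",(125,80,60),(150,255,255))):
    print(nm,[(x[0].tolist(),x[1][4]) for x in blobs(t[180:260,140:460],lo,hi,1)])
E
```

```text
red [([12.3, 7.9], 254), ([143.4, 45.5], 61), ([257.7, 60.6], 96)]
orange [([17.0, 9.0], 1), ([289.7, 71.2], 71), ([296.0, 71.0], 1)]
yel [([36.7, 0.4], 17), ([172.3, 38.2], 68), ([291.6, 45.3], 99), ([293.4, 71.2], 19), ([288.0, 74.0], 1)]
grn [([201.2, 31.6], 51), ([54.2, 51.0], 95)]
blue [([0.7, 5.8], 14), ([23.3, 14.7], 19), ([264.0, 16.5], 4), ([204.5, 40.5], 4), ([175.0, 47.5], 6), ([145.0, 54.5], 6), ([85.0, 69.5], 4)]
purp [([299.3, 18.5], 96)]
```

View pics/c1.png

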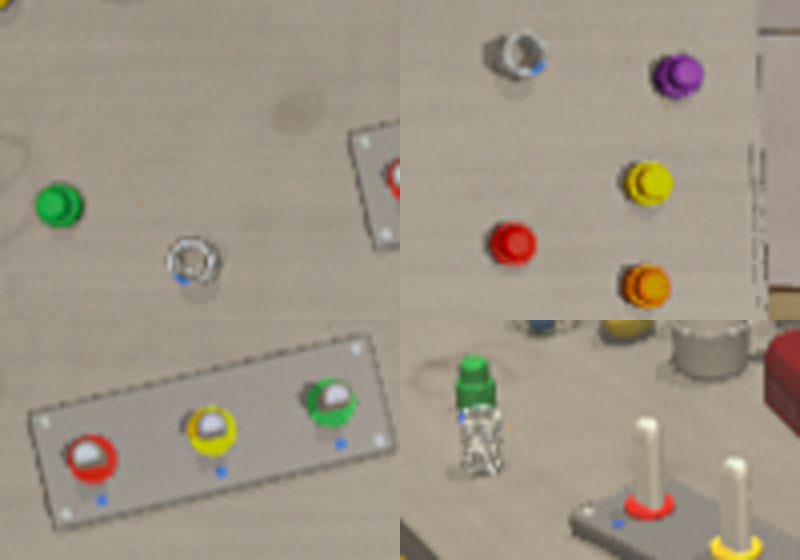

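The crop shows exactly two springs: A at top (228,245) with its dab lower left, and B at (401,193) with its dab lower right. Knob colours are clear, and purple and orange are the decoys. Next I'll compute the positions.

```bash
cat > see.py <<'E'
from h import *
def comp(img,win,lo,hi,amin=3):
    x,y,w,h=win; r=[(c+[x,y],st[4]) for c,st in blobs(img[y:y+h,x:x+w],lo,hi,amin)]
    return max(r,key=lambda a:a[1]) if r else None
E
python3 - <<'E'
from see import *
t=cv2.imread("pics/top0.png");s=cv2.imread("pics/scene0.png")
C=[onz("top",p,.018) for p in((267.5,213),(352.5,194.25),(358.75,222),(274.25,242.5))]
print("corners",np.round(C,4),"ctr",np.mean(C,0), "sides",[np.linalg.norm(C[i]-C[i-1]).round(4) for i in range(4)])
yx=(C[0]+C[3]-C[1]-C[2])[:2];xx=(C[0]+C[1]-C[2]-C[3])[:2]
print("ang y-90",np.degrees(np.arctan2(yx[1],yx[0]))-90,"x",np.degrees(np.arctan2(xx[1],xx[0])))
D=[onz("top",p,.018) for p in((285,234.5),(315,227.5),(344.5,220.5))];print("dots",np.round(D,4))
# mask stand contour
K=dict(red=((380,225,40,35),(0,150,60),(4,255,255)),yel=((420,212,26,25),(20,130,70),(33,255,255)),grn=((180,215,30,30),(50,100,40),(85,255,255)))
KS=dict(red=((318,255,25,30),(0,150,60),(4,255,255)),yel=((360,272,25,30),(20,130,70),(33,255,255)),grn=((222,163,25,22),(50,100,40),(85,255,255)))
for k in K:
    a=comp(t,*K[k]);b=comp(s,*KS[k]);print(k,a,b,onz("top",a[0],.02).round(4),tri(b[0],a[0]).round(4))
for n,ring,dab in(("A",(228.2,245),(225,249.5)),("B",(401,193.2),(404,196.5))):
    c=onz("top",ring,.045);d=onz("top",dab,.045);v=c-d;print(n,c.round(4),d.round(4),"r",np.linalg.norm(v),"xang",np.degrees(np.arctan2(v[1],v[0])))
q=[crop(s,215,170,40,40,10),crop(s,357,233,40,40,10)]
q2=[crop(t,208,225,40,40,10),crop(t,381,173,40,40,10)]
cv2.imwrite("pics/c2.png",cv2.resize(np.vstack([np.hstack(q),np.hstack(q2)]),(600,600)))
E
```

```text
corners [[ 0.5308  0.1633  0.018 ]
 [ 0.5837 -0.0882  0.018 ]
 [ 0.5014 -0.1051  0.018 ]
 [ 0.444   0.1438  0.018 ]] ctr [0.51497452 0.02843036 0.018     ] sides [np.float64(0.089), np.float64(0.257), np.float64(0.084), np.float64(0.2554)]
ang y-90 12.427247659354194 x 12.164000198232998
dots [[ 0.4671  0.1121  0.018 ]
 [ 0.4867  0.0238  0.018 ]
 [ 0.5063 -0.0632  0.018 ]]
red (array([397.7, 240.6]), 96) (array([329.2, 271.8]), 228) [ 0.4453 -0.2186  0.02  ] [ 0.4449 -0.219   0.0161]
yel (array([431.6, 225.4]), 107) (array([371.4, 288.2]), 260) [ 0.4885 -0.3206  0.02  ] [ 0.4885 -0.3214  0.0162]
grn (array([194.3, 231. ]), 101) (array([233.2, 175. ]), 95) [0.4796 0.3798 0.02  ] [0.4791 0.3795 0.022 ]
A [0.4377 0.2746 0.045 ] [0.4249 0.2838 0.045 ] r 0.015831533689468897 xang -35.70484818411233
B [ 0.5824 -0.2275  0.045 ] [ 0.5727 -0.236   0.045 ] r 0.012938373563889547 xang 41.13448704430393
```

View pics/c2.png

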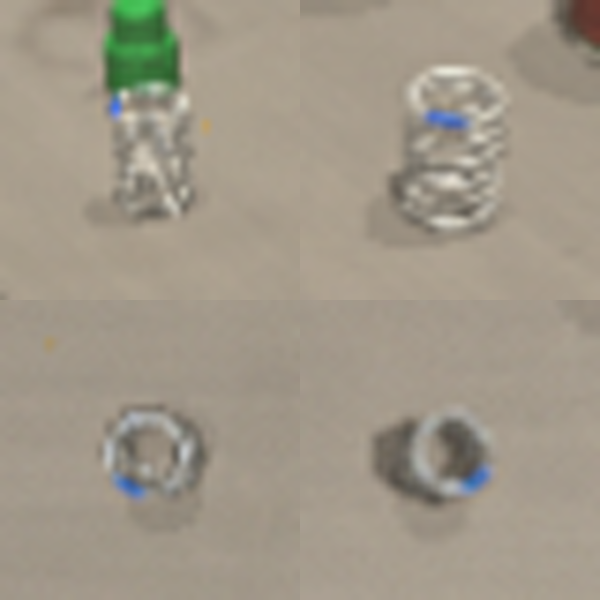

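The crop shows spring A's dab at the lower left of its ring and spring B's at the lower right. I'll refine their yaw, and the stand position from the collar boxes.

Run:
```python
from see import *
t=cv2.imread("pics/top0.png");s=cv2.imread("pics/scene0.png")
for n,ct,dt,cs,ds in(("A",(227.6,244.6),(225,249.5),(234.7,182.9),(229.9,183.6)),("B",(400.8,192.6),(403.9,196.6),(377.5,244.8),(376,248.4))):
    for f in(lambda a,b:onz("top",a,.045),lambda a,b:onz("scene",b,.045),lambda a,b:tri(b,a)):
        c=f(ct,cs);d=f(dt,ds);v=c-d;print(n,c.round(4),d.round(4),"r",np.linalg.norm(v[:2]).round(4),"ang",np.degrees(np.arctan2(v[1],v[0])).round(1))
for nm,lo,hi in(("red",(0,90,60),(7,255,255)),("yel",(20,90,70),(35,255,255)),("grn",(45,70,40),(88,255,255))):
  for img,n,w in((t,"top",(265,190,95,55)),(s,"scene",(255,180,90,65))):
    x,y,W,H=w;r=max(blobs(img[y:y+H,x:x+W],lo,hi,3),key=lambda a:a[1][4]);b=r[1]
    L,T,w_,h_=b[0]+x-.5,b[1]+y-.5,b[2],b[3]
    print(nm,n,"LTRB",L,T,L+w_,T+h_,"ctrx",onz(n,(L+w_/2,T+h_-(w_*.5 if n=="top" else h_/2)),.023).round(4))
th=np.radians(12.4);R=np.array([[np.cos(th),-np.sin(th)],[np.sin(th),np.cos(th)]])
for y in(.09,0,-.09):
    p=np.array([.515,.0284])+R@[0,y];print(p.round(4),"tip",[proj(n,[*p,.088]).round(1).tolist() for n in M],"collar",[proj(n,[*p,.023]).round(1).tolist() for n in M])
q=[crop(s,265,180,30,30,10),crop(s,285,190,30,30,10),crop(t,270,215,30,30,10),crop(t,300,205,30,30,10)]
cv2.imwrite("pics/c3.png",np.vstack([np.hstack(q[:2]),np.hstack(q[2:])]))
```

```text
A [0.4389 0.2763 0.045 ] [0.4249 0.2838 0.045 ] r 0.0159 ang -28.1
A [0.4389 0.2801 0.045 ] [0.4245 0.284  0.045 ] r 0.015 ang -14.9
A [0.4382 0.2763 0.0468] [0.4247 0.2839 0.045 ] r 0.0155 ang -29.3
B [ 0.5842 -0.2269  0.045 ] [ 0.5724 -0.2357  0.045 ] r 0.0147 ang 36.6
B [ 0.5836 -0.2266  0.045 ] [ 0.5704 -0.2366  0.045 ] r 0.0166 ang 37.1
B [ 0.5839 -0.2267  0.045 ] [ 0.5721 -0.2356  0.0439] r 0.0148 ang 36.7
red top LTRB 276.5 217.5 288.5 230.5 ctrx [0.4963 0.1189 0.023 ]
red scene LTRB 305.5 179.5 344.5 203.5 ctrx [0.6627 0.1127 0.023 ]
yel top LTRB 305.5 210.5 318.5 223.5 ctrx [0.5174 0.0323 0.023 ]
yel scene LTRB 291.5 213.5 305.5 220.5 ctrx [0.5131 0.0269 0.023 ]
grn top LTRB 335.5 203.5 348.5 216.5 ctrx [ 0.537 -0.056  0.023]
grn scene LTRB 315.5 225.5 328.5 232.5 ctrx [ 0.5319 -0.0615  0.023 ]
[0.4957 0.1163] tip [[[276.4, 185.7]], [[282.0, 223.7]]] collar [[[277.2, 205.7]], [[283.4, 224.7]]]
[0.515  0.0284] tip [[[298.4, 196.0]], [[313.4, 216.5]]] collar [[[298.8, 216.6]], [[313.3, 217.8]]]
[ 0.5343 -0.0595] tip [[[322.5, 207.2]], [[344.7, 209.2]]] collar [[[322.3, 228.4]], [[343.2, 210.9]]]
```

View pics/c3.png

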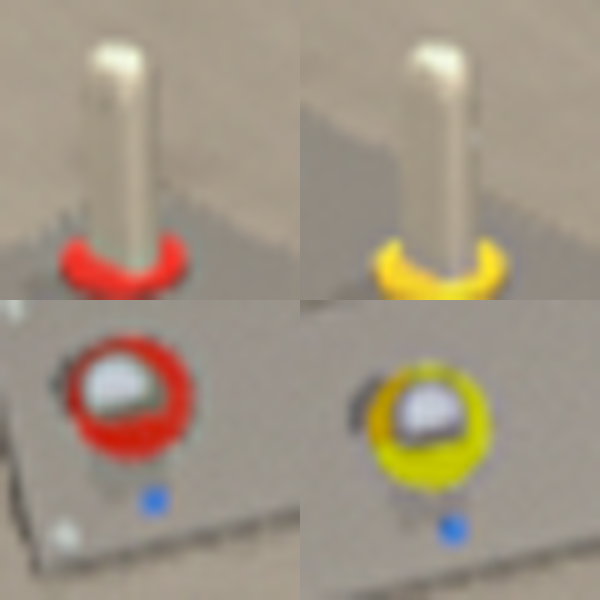

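```bash
cat > go.py <<'E'
import sys,numpy as np
from scipy.spatial.transform import Rotation as Ro
from cell import env
# usage: go.py x y z phi(deg, world angle of tool y)
s=env.read_state();q=s['tcp_rot'];R=Ro.from_quat([q[1],q[2],q[3],q[0]]).as_matrix()
phi=np.degrees(np.arctan2(R[1,1],R[0,1]));p=s['tcp_pos']
x,y,z,f=map(float,sys.argv[1:5]);d=R.T@(np.array([x,y,z])-p);t=(phi-f+180)%360-180
print("t %.2f at"%s['time_s'],p.round(4),"phi %.1f"%phi,"SLIDE",d.round(4),"TURN %.1f"%t,"F",s['force'].round(1),"w %.4f"%s['grip_width'],"ff %.0f"%s['finger_force'],"q6 %.2f"%s['qpos'][5])
E
python3 go.py .4385 .2765 .28 -29
```

```text
t 0.10 at [0.1548 0.5535 0.4039] phi 74.4 SLIDE [-0.3479 -0.1902  0.1241] TURN 103.4 F [-1.1 -0.2  0. ] w 0.0854 ff 0 q6 -0.21
```

Call:
step_arm --commands '[{"claw": 0.06, "slide": [-0.035, -0.019, 0.012], "turn": 8}, {"claw": 0.06, "slide": [-0.07, -0.038, 0.024], "turn": 16}, {"claw": 0.06, "slide": [-0.105, -0.057, 0.036], "turn": 24}, {"claw": 0.06, "slide": [-0.14, -0.076, 0.048], "turn": 32}, {"claw": 0.06, "slide": [-0.175, -0.095, 0.06], "turn": 40}]' --grip_force 40

```text
time_s: 0.6
tcp_pos: [0.2985, 0.4138, 0.3439]
tcp_rot: [-0.0, 0.469, 0.883, -0.0]
force: [1.0, 0.5, 0.3]
grip_width: 0.06
finger_force: 0.0
```

```bash
python3 go.py .4385 .2765 .28 -29
```

```text
t 0.60 at [0.2985 0.4138 0.3439] phi 34.1 SLIDE [-0.1922  0.0391  0.0639] TURN 63.1 F [1.  0.5 0.3] w 0.0600 ff 0 q6 0.12
```

Call:
step_arm --commands '[{"claw": 0.06, "slide": [-0.039, 0.008, 0.013], "turn": 8}, {"claw": 0.06, "slide": [-0.078, 0.016, 0.026], "turn": 16}, {"claw": 0.06, "slide": [-0.117, 0.024, 0.039], "turn": 24}, {"claw": 0.06, "slide": [-0.156, 0.032, 0.052], "turn": 32}, {"claw": 0.06, "slide": [-0.192, 0.039, 0.064], "turn": 40}]'

```text
time_s: 1.1
tcp_pos: [0.4393, 0.2772, 0.2799]
tcp_rot: [-0.0, 0.743, 0.669, -0.0]
force: [-0.1, 0.6, 0.1]
grip_width: 0.0602
finger_force: 0.0
```

Call:
step_arm --commands '[{"claw": 0.06, "slide": [0, 0, 0], "turn": 8}, {"claw": 0.06, "slide": [0, 0, 0], "turn": 16}, {"claw": 0.06, "slide": [0, 0, 0], "turn": 23}, {"claw": 0.06, "slide": [0, 0, 0], "turn": 23}, {"claw": 0.06, "slide": [0, 0, 0], "turn": 23}]'

```text
time_s: 1.6
tcp_pos: [0.4383, 0.2786, 0.2805]
tcp_rot: [-0.0, 0.859, 0.512, -0.0]
force: [1.5, 0.5, 0.6]
grip_width: 0.0601
finger_force: 0.0
```

```bash
python3 go.py .4385 .2765 .186 -29
```

```text
t 1.60 at [0.4383 0.2786 0.2805] phi -28.4 SLIDE [-0.0017  0.0012  0.0945] TURN 0.6 F [1.5 0.5 0.6] w 0.0601 ff 0 q6 0.83
```

Call:
step_arm --commands '[{"claw": 0.06, "slide": [-0.002, 0.001, 0.03], "turn": 0.5}, {"claw": 0.06, "slide": [-0.002, 0.001, 0.06], "turn": 0.5}, {"claw": 0.06, "slide": [-0.002, 0.001, 0.085], "turn": 0.5}, {"claw": 0.06, "slide": [-0.002, 0.001, 0.0945], "turn": 0.5}, {"claw": 0.06, "slide": [-0.002, 0.001, 0.0945], "turn": 0.5}]'

```text
time_s: 2.1
tcp_pos: [0.4376, 0.2763, 0.185]
tcp_rot: [-0.0, 0.862, 0.507, -0.002]
force: [-0.3, 0.3, -0.0]
grip_width: 0.0602
finger_force: 0.0
```

Call:
step_arm --commands '[{"claw": 0.035, "slide": [0, 0, 0], "turn": 0}, {"claw": 0.02, "slide": [0, 0, 0], "turn": 0}, {"claw": 0.02, "slide": [0, 0, 0], "turn": 0}, {"claw": 0.02, "slide": [0, 0, 0], "turn": 0}, {"claw": 0.02, "slide": [0, 0, 0], "turn": 0}]'

```text
time_s: 2.6
tcp_pos: [0.4392, 0.2768, 0.1878]
tcp_rot: [0.0, 0.862, 0.507, 0.002]
force: [-1.0, 0.1, 6.3]
grip_width: 0.0314
finger_force: 40.2
```

```bash
python3 go.py .498 .118 .275 12.4
```

```text
t 2.60 at [0.4392 0.2768 0.1878] phi -29.1 SLIDE [-0.1099  0.1288 -0.0872] TURN -41.5 F [-1.   0.1  6.3] w 0.0314 ff 40 q6 0.84
```

Call:
step_arm --commands '[{"claw": 0.02, "slide": [0, 0, -0.035], "turn": 0}, {"claw": 0.02, "slide": [0, 0, -0.07], "turn": 0}, {"claw": 0.02, "slide": [0, 0, -0.105], "turn": 0}, {"claw": 0.02, "slide": [0, 0, -0.11], "turn": 0}, {"claw": 0.02, "slide": [0, 0, -0.11], "turn": 0}]'

```text
time_s: 3.1
tcp_pos: [0.4387, 0.2766, 0.2978]
tcp_rot: [0.0, 0.862, 0.507, 0.002]
force: [-0.1, -0.4, -0.7]
grip_width: 0.0309
finger_force: 39.9
```

Call:
step_arm --commands '[{"claw": 0.02, "slide": [-0.026, 0.03, 0], "turn": -8.3}, {"claw": 0.02, "slide": [-0.052, 0.06, 0], "turn": -16.6}, {"claw": 0.02, "slide": [-0.078, 0.09, 0], "turn": -25}, {"claw": 0.02, "slide": [-0.1, 0.118, 0], "turn": -33.3}, {"claw": 0.02, "slide": [-0.11, 0.128, 0], "turn": -41.5}]'

```text
time_s: 3.6
tcp_pos: [0.497, 0.1153, 0.2944]
tcp_rot: [-0.001, 0.625, 0.78, -0.001]
force: [-0.0, 0.3, -0.5]
grip_width: 0.0313
finger_force: 39.9
```

```bash
python3 go.py .4972 .1179 .290 12.4
python3 - <<'E'
from h import *
s=env.get_image("scene");t=env.get_image("top")
cv2.imwrite("pics/s1.png",s);cv2.imwrite("pics/t1.png",t)
cv2.imwrite("pics/c4.png",np.hstack([crop(s,240,135,80,100,5),crop(t,250,180,80,100,5)]))
E
```

```text
t 3.60 at [0.497  0.1153 0.2944] phi 12.6 SLIDE [0.0025 0.0008 0.0044] TURN 0.2 F [-0.   0.3 -0.5] w 0.0313 ff 40 q6 -0.22
```

View pics/c4.png

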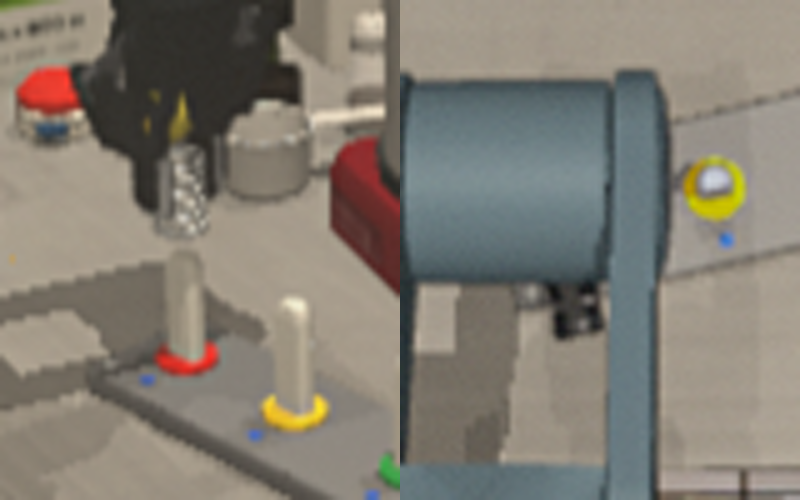

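The spring hangs right above the red rod in the scene crop (spring at (183,190), rod (184,270)). I'll correct by 2 mm and lower in small steps, watching the force.

Call:
step_arm --commands '[{"claw": 0.02, "slide": [0.0025, 0.001, 0.004], "turn": 0}, {"claw": 0.02, "slide": [0.0025, 0.001, 0.008], "turn": 0}, {"claw": 0.02, "slide": [0.0025, 0.001, 0.012], "turn": 0}, {"claw": 0.02, "slide": [0.0025, 0.001, 0.015], "turn": 0}, {"claw": 0.02, "slide": [0.0025, 0.001, 0.015], "turn": 0}]'

```text
time_s: 4.2
tcp_pos: [0.4966, 0.1212, 0.2804]
tcp_rot: [-0.001, 0.627, 0.779, -0.0]
force: [-1.2, -0.4, -1.0]
grip_width: 0.0315
finger_force: 39.9
```

Call:
step_arm --commands '[{"claw": 0.02, "slide": [0, 0, 0.002], "turn": 0}, {"claw": 0.02, "slide": [0, 0, 0.004], "turn": 0}, {"claw": 0.02, "slide": [0, 0, 0.006], "turn": 0}, {"claw": 0.02, "slide": [0, 0, 0.008], "turn": 0}, {"claw": 0.02, "slide": [0, 0, 0.01], "turn": 0}]'

```text
time_s: 4.7
tcp_pos: [0.4971, 0.1206, 0.2711]
tcp_rot: [0.0, 0.627, 0.779, 0.0]
force: [0.5, 0.5, -0.5]
grip_width: 0.0311
finger_force: 39.9
```

```bash
python3 go.py .4972 .1179 .2108 12.4
```

```text
t 4.70 at [0.4971 0.1206 0.2711] phi 12.4 SLIDE [-0.0027 -0.0005  0.0603] TURN -0.0 F [ 0.5  0.5 -0.5] w 0.0311 ff 40 q6 -0.21
```

Call:
step_arm --commands '[{"claw": 0.02, "slide": [-0.0027, 0, 0.0], "turn": 0}, {"claw": 0.02, "slide": [-0.0027, 0, 0.001], "turn": 0}, {"claw": 0.02, "slide": [-0.0027, 0, 0.002], "turn": 0}, {"claw": 0.02, "slide": [-0.0027, 0, 0.003], "turn": 0}, {"claw": 0.02, "slide": [-0.0027, 0, 0.004], "turn": 0}]'

```text
time_s: 5.2
tcp_pos: [0.4976, 0.1181, 0.2671]
tcp_rot: [0.0, 0.627, 0.779, 0.0]
force: [0.2, -0.4, -0.3]
grip_width: 0.0314
finger_force: 39.9
```

```bash
python3 go.py .4972 .1179 .2108 12.4
```

```text
t 5.20 at [0.4976 0.1181 0.2671] phi 12.4 SLIDE [-0.0001 -0.0005  0.0563] TURN -0.0 F [ 0.2 -0.4 -0.3] w 0.0314 ff 40 q6 -0.22
```

Call:
step_arm --commands '[{"claw": 0.02, "slide": [0, 0, 0.0015], "turn": 0}, {"claw": 0.02, "slide": [0, 0, 0.003], "turn": 0}, {"claw": 0.02, "slide": [0, 0, 0.0045], "turn": 0}, {"claw": 0.02, "slide": [0, 0, 0.006], "turn": 0}, {"claw": 0.02, "slide": [0, 0, 0.0075], "turn": 0}]'

```text
time_s: 5.7
tcp_pos: [0.4976, 0.1181, 0.2595]
tcp_rot: [-0.0, 0.627, 0.779, -0.0]
force: [0.1, 0.1, -1.2]
grip_width: 0.0315
finger_force: 39.9
```

```bash
python3 go.py .4972 .1179 .2108 12.4
```

```text
t 5.70 at [0.4976 0.1181 0.2595] phi 12.4 SLIDE [-0.0001 -0.0004  0.0487] TURN -0.0 F [ 0.1  0.1 -1.2] w 0.0315 ff 40 q6 -0.22
```

Call:
step_arm --commands '[{"claw": 0.02, "slide": [0, 0, 0.004], "turn": 0}, {"claw": 0.02, "slide": [0, 0, 0.008], "turn": 0}, {"claw": 0.02, "slide": [0, 0, 0.012], "turn": 0}, {"claw": 0.02, "slide": [0, 0, 0.016], "turn": 0}, {"claw": 0.02, "slide": [0, 0, 0.02], "turn": 0}]'

```text
time_s: 6.2
tcp_pos: [0.4976, 0.118, 0.2393]
tcp_rot: [-0.0, 0.627, 0.779, -0.0]
force: [-0.6, 1.0, -0.8]
grip_width: 0.0313
finger_force: 39.9
```

Call:
step_arm --commands '[{"claw": 0.02, "slide": [0, 0, 0.005], "turn": 0}, {"claw": 0.02, "slide": [0, 0, 0.01], "turn": 0}, {"claw": 0.02, "slide": [0, 0, 0.015], "turn": 0}, {"claw": 0.02, "slide": [0, 0, 0.02], "turn": 0}, {"claw": 0.02, "slide": [0, 0, 0.025], "turn": 0}]'

```text
time_s: 6.7
tcp_pos: [0.4976, 0.118, 0.2142]
tcp_rot: [-0.0, 0.627, 0.779, -0.0]
force: [-1.0, 0.0, -0.5]
grip_width: 0.0313
finger_force: 39.9
```

Call:
step_arm --commands '[{"claw": 0.02, "slide": [0, 0, 0], "turn": 0}, {"claw": 0.04, "slide": [0, 0, 0], "turn": 0}, {"claw": 0.06, "slide": [0, 0, 0], "turn": 0}, {"claw": 0.06, "slide": [0, 0, 0], "turn": 0}, {"claw": 0.06, "slide": [0, 0, 0], "turn": 0}]'

```text
time_s: 7.2
tcp_pos: [0.4978, 0.118, 0.215]
tcp_rot: [0.0, 0.627, 0.779, 0.0]
force: [-0.3, 0.4, 0.1]
grip_width: 0.0599
finger_force: 0.0
```

```bash
python3 go.py .4972 .1179 .31 12.4
```

```text
t 7.20 at [0.4978 0.118  0.215 ] phi 12.4 SLIDE [-0.     -0.0005 -0.095 ] TURN -0.0 F [-0.3  0.4  0.1] w 0.0599 ff 0 q6 -0.22
```

Call:
step_arm --commands '[{"claw": 0.06, "slide": [0, 0, -0.02], "turn": 0}, {"claw": 0.06, "slide": [0, 0, -0.045], "turn": 0}, {"claw": 0.06, "slide": [0, 0, -0.07], "turn": 0}, {"claw": 0.06, "slide": [0, 0, -0.095], "turn": 0}, {"claw": 0.06, "slide": [0, 0, -0.1], "turn": 0}]'

```text
time_s: 7.7
tcp_pos: [0.4987, 0.1181, 0.3179]
tcp_rot: [0.002, 0.627, 0.779, 0.002]
force: [0.2, -0.1, -0.4]
grip_width: 0.0601
finger_force: 0.0
```

```bash
cat > chk.py <<'E'
from see import *
import sys
t=env.get_image("top");s=env.get_image("scene")
cv2.imwrite("pics/tl.png",t);cv2.imwrite("pics/sl.png",s)
C=dict(red=((0,150,60),(4,255,255)),yel=((20,130,70),(33,255,255)),grn=((50,100,40),(85,255,255)),blue=((95,90,70),(118,255,255)))
for k,(lo,hi) in C.items():
    for n,im,w in(("top",t,(180,185,265,70)),("scene",s,(215,165,220,145))):
        x,y,W,H=w
        print(k,n,[((c+[x,y]).round(1).tolist(),st[4]) for c,st in blobs(im[y:y+H,x:x+W],lo,hi,3)])
E
python3 chk.py; python3 go.py .584 -.2268 .28 36.7
```

```text
red top [([397.8, 240.6], 95)]
red scene [([361.3, 184.6], 1511), ([321.8, 191.6], 25), ([278.9, 207.9], 13), ([398.2, 234.2], 5), ([329.2, 271.8], 229)]
yel top [([312.5, 218.1], 73), ([431.5, 225.3], 106), ([433.5, 251.1], 26)]
yel scene [([413.0, 193.0], 7), ([298.3, 217.7], 52), ([238.3, 257.1], 1397), ([371.4, 288.3], 262)]
grn top [([341.5, 211.8], 57), ([194.3, 231.0], 101)]
grn scene [([233.1, 175.7], 107), ([321.7, 229.8], 45)]
blue top [([404.0, 196.5], 4), ([344.5, 220.5], 4), ([315.0, 227.5], 6)]
blue scene [([269.0, 210.2], 4), ([290.5, 221.5], 4), ([313.8, 233.6], 5), ([376.0, 248.5], 8)]
t 7.80 at [0.4979 0.1181 0.3155] phi 12.4 SLIDE [-0.3553  0.0101  0.0357] TURN -24.3 F [ 0.  -0.7 -0.1] w 0.0600 ff 0 q6 -0.22
```

Call:
step_arm --commands '[{"claw": 0.06, "slide": [-0.035, 0.001, 0], "turn": -5}, {"claw": 0.06, "slide": [-0.08, 0.002, 0], "turn": -10}, {"claw": 0.06, "slide": [-0.125, 0.003, 0], "turn": -15}, {"claw": 0.06, "slide": [-0.17, 0.004, 0], "turn": -20}, {"claw": 0.06, "slide": [-0.215, 0.006, 0], "turn": -24.3}]'

```text
time_s: 8.3
tcp_pos: [0.5491, -0.0922, 0.3127]
tcp_rot: [-0.001, 0.447, 0.894, -0.0]
force: [1.0, 0.5, 0.6]
grip_width: 0.06
finger_force: 0.0
```

```bash
python3 go.py .584 -.2268 .28 36.7
```

```text
t 8.30 at [ 0.5491 -0.0922  0.3127] phi 36.9 SLIDE [-0.1287 -0.0527  0.0324] TURN 0.2 F [1.  0.5 0.6] w 0.0600 ff 0 q6 -1.02
```

Call:
step_arm --commands '[{"claw": 0.06, "slide": [-0.035, -0.014, 0.01], "turn": 0}, {"claw": 0.06, "slide": [-0.07, -0.028, 0.02], "turn": 0}, {"claw": 0.06, "slide": [-0.105, -0.042, 0.03], "turn": 0}, {"claw": 0.06, "slide": [-0.1287, -0.0527, 0.034], "turn": 0}, {"claw": 0.06, "slide": [-0.1287, -0.0527, 0.034], "turn": 0}]'

```text
time_s: 8.8
tcp_pos: [0.5835, -0.2285, 0.2776]
tcp_rot: [-0.002, 0.45, 0.893, -0.0]
force: [0.4, -0.0, 0.5]
grip_width: 0.0602
finger_force: 0.0
```

```bash
python3 go.py .584 -.2268 .187 36.7
```

```text
t 8.80 at [ 0.5835 -0.2285  0.2776] phi 36.5 SLIDE [0.0008 0.0016 0.0906] TURN -0.2 F [ 0.4 -0.   0.5] w 0.0602 ff 0 q6 -1.20
```

Call:
step_arm --commands '[{"claw": 0.06, "slide": [0.0008, 0.001, 0.03], "turn": -0.2}, {"claw": 0.06, "slide": [0.0008, 0.001, 0.06], "turn": -0.2}, {"claw": 0.06, "slide": [0.0008, 0.001, 0.082], "turn": -0.2}, {"claw": 0.06, "slide": [0.0008, 0.001, 0.09], "turn": -0.2}, {"claw": 0.06, "slide": [0.0008, 0.001, 0.09], "turn": -0.2}]'

```text
time_s: 9.3
tcp_pos: [0.5835, -0.223, 0.1885]
tcp_rot: [-0.002, 0.447, 0.895, 0.0]
force: [0.4, 0.5, 0.0]
grip_width: 0.0598
finger_force: 0.0
```

Call:
step_arm --commands '[{"claw": 0.035, "slide": [0, 0, 0], "turn": 0}, {"claw": 0.02, "slide": [0, 0, 0], "turn": 0}, {"claw": 0.02, "slide": [0, 0, 0], "turn": 0}, {"claw": 0.02, "slide": [0, 0, 0], "turn": 0}, {"claw": 0.02, "slide": [0, 0, 0], "turn": 0}]'

```text
time_s: 9.8
tcp_pos: [0.5852, -0.2245, 0.1924]
tcp_rot: [0.001, 0.447, 0.894, -0.0]
force: [-0.4, 0.8, 6.9]
grip_width: 0.031
finger_force: 40.2
```

```bash
python3 go.py .5358 -.0579 .295 12.4
```

```text
t 9.80 at [ 0.5852 -0.2245  0.1924] phi 36.9 SLIDE [ 0.1626  0.0606 -0.103 ] TURN 24.5 F [-0.4  0.8  6.9] w 0.0310 ff 40 q6 -1.20
```

Call:
step_arm --commands '[{"claw": 0.02, "slide": [0, 0, -0.035], "turn": 0}, {"claw": 0.02, "slide": [0, 0, -0.07], "turn": 0}, {"claw": 0.02, "slide": [0, 0, -0.1], "turn": 0}, {"claw": 0.02, "slide": [0, 0, -0.105], "turn": 0}, {"claw": 0.02, "slide": [0, 0, -0.105], "turn": 0}]'

```text
time_s: 10.3
tcp_pos: [0.5847, -0.2243, 0.2969]
tcp_rot: [0.001, 0.447, 0.894, -0.0]
force: [-0.1, -0.4, -0.5]
grip_width: 0.031
finger_force: 39.8
```

Call:
step_arm --commands '[{"claw": 0.02, "slide": [0.04, 0.015, 0], "turn": 6}, {"claw": 0.02, "slide": [0.08, 0.03, 0], "turn": 12}, {"claw": 0.02, "slide": [0.12, 0.045, 0], "turn": 18}, {"claw": 0.02, "slide": [0.15, 0.056, 0], "turn": 24.2}, {"claw": 0.02, "slide": [0.163, 0.061, 0], "turn": 24.2}]'

```text
time_s: 10.8
tcp_pos: [0.5336, -0.0544, 0.2933]
tcp_rot: [-0.002, 0.625, 0.781, -0.001]
force: [-0.5, -0.4, -0.4]
grip_width: 0.0312
finger_force: 39.7
```

Call:
step_arm --commands '[{"claw": 0.02, "slide": [0, 0, 0], "turn": 0}, {"claw": 0.02, "slide": [0, 0, 0], "turn": 0}, {"claw": 0.02, "slide": [0, 0, 0], "turn": 0}, {"claw": 0.02, "slide": [0, 0, 0], "turn": 0}, {"claw": 0.02, "slide": [0, 0, 0], "turn": 0}]'

```text
time_s: 11.3
tcp_pos: [0.5357, -0.0581, 0.2956]
tcp_rot: [0.0, 0.625, 0.78, -0.0]
force: [0.6, -0.5, 0.1]
grip_width: 0.0311
finger_force: 39.7
```

```bash
python3 go.py .5356 -.0568 .282 12.6
```

```text
t 11.30 at [ 0.5357 -0.0581  0.2956] phi 12.6 SLIDE [0.0013 0.0002 0.0136] TURN 0.0 F [ 0.6 -0.5  0.1] w 0.0311 ff 40 q6 -0.55
```

Call:
step_arm --commands '[{"claw": 0.02, "slide": [0.0013, 0, 0.004], "turn": 0}, {"claw": 0.02, "slide": [0.0013, 0, 0.008], "turn": 0}, {"claw": 0.02, "slide": [0.0013, 0, 0.011], "turn": 0}, {"claw": 0.02, "slide": [0.0013, 0, 0.0135], "turn": 0}, {"claw": 0.02, "slide": [0.0013, 0, 0.0135], "turn": 0}]'

```text
time_s: 11.8
tcp_pos: [0.535, -0.0558, 0.2816]
tcp_rot: [-0.0, 0.625, 0.781, -0.0]
force: [0.1, 0.7, -0.0]
grip_width: 0.0313
finger_force: 39.7
```

Call:
step_arm --commands '[{"claw": 0.02, "slide": [0, 0, 0.001], "turn": 0}, {"claw": 0.02, "slide": [0, 0, 0.002], "turn": 0}, {"claw": 0.02, "slide": [0, 0, 0.003], "turn": 0}, {"claw": 0.02, "slide": [0, 0, 0.004], "turn": 0}, {"claw": 0.02, "slide": [0, 0, 0.005], "turn": 0}]'

```text
time_s: 12.3
tcp_pos: [0.5352, -0.0559, 0.2771]
tcp_rot: [0.0, 0.625, 0.781, 0.0]
force: [-0.5, 0.0, 0.4]
grip_width: 0.0314
finger_force: 39.7
```

Call:
step_arm --commands '[{"claw": 0.02, "slide": [0, 0, 0.001], "turn": 0}, {"claw": 0.02, "slide": [0, 0, 0.002], "turn": 0}, {"claw": 0.02, "slide": [0, 0, 0.003], "turn": 0}, {"claw": 0.02, "slide": [0, 0, 0.004], "turn": 0}, {"claw": 0.02, "slide": [0, 0, 0.005], "turn": 0}]'

```text
time_s: 12.8
tcp_pos: [0.5353, -0.0558, 0.2722]
tcp_rot: [0.0, 0.625, 0.781, 0.0]
force: [0.5, 1.0, -0.9]
grip_width: 0.0312
finger_force: 39.8
```

```bash
python3 go.py .5356 -.0568 .2154 12.6
```

```text
t 12.80 at [ 0.5353 -0.0558  0.2722] phi 12.7 SLIDE [-0.001   0.0001  0.0568] TURN 0.1 F [ 0.5  1.  -0.9] w 0.0312 ff 40 q6 -0.55
```

Bottom at 0.080 with no contact. I'll keep going slowly past the shoulder.

Call:
step_arm --commands '[{"claw": 0.02, "slide": [-0.001, 0, 0.001], "turn": 0}, {"claw": 0.02, "slide": [-0.001, 0, 0.002], "turn": 0}, {"claw": 0.02, "slide": [-0.001, 0, 0.003], "turn": 0}, {"claw": 0.02, "slide": [-0.001, 0, 0.0045], "turn": 0}, {"claw": 0.02, "slide": [-0.001, 0, 0.006], "turn": 0}]'

```text
time_s: 13.3
tcp_pos: [0.5358, -0.0566, 0.2665]
tcp_rot: [0.0, 0.625, 0.781, 0.001]
force: [2.8, 5.0, 2.3]
grip_width: 0.0312
finger_force: 40.1
```

```bash
python3 go.py .5356 -.0568 .2154 12.6
```

```text
t 13.30 at [ 0.5358 -0.0566  0.2665] phi 12.7 SLIDE [-0.0002 -0.0003  0.0511] TURN 0.1 F [2.8 5.  2.3] w 0.0312 ff 40 q6 -0.55
```

Call:
step_arm --commands '[{"claw": 0.02, "slide": [0.001, 0.0008, 0], "turn": 0}, {"claw": 0.02, "slide": [0.001, 0.0008, 0], "turn": 0}, {"claw": 0.02, "slide": [0.001, 0.0008, 0.001], "turn": 0}, {"claw": 0.02, "slide": [0.001, 0.0008, 0.002], "turn": 0}, {"claw": 0.02, "slide": [0.001, 0.0008, 0.003], "turn": 0}]'

```text
time_s: 13.8
tcp_pos: [0.5359, -0.0558, 0.263]
tcp_rot: [-0.0, 0.625, 0.781, -0.0]
force: [0.6, 0.2, -0.1]
grip_width: 0.0311
finger_force: 39.8
```

```bash
python3 go.py .5356 -.0568 .2154 12.6
```

```text
t 13.80 at [ 0.5359 -0.0558  0.263 ] phi 12.7 SLIDE [-0.0009 -0.0005  0.0476] TURN 0.1 F [ 0.6  0.2 -0.1] w 0.0311 ff 40 q6 -0.55
```

Call:
step_arm --commands '[{"claw": 0.02, "slide": [0, 0, 0.004], "turn": 0}, {"claw": 0.02, "slide": [0, 0, 0.008], "turn": 0}, {"claw": 0.02, "slide": [0, 0, 0.012], "turn": 0}, {"claw": 0.02, "slide": [0, 0, 0.016], "turn": 0}, {"claw": 0.02, "slide": [0, 0, 0.02], "turn": 0}]'

```text
time_s: 14.3
tcp_pos: [0.5358, -0.0557, 0.2427]
tcp_rot: [-0.0, 0.625, 0.781, -0.0]
force: [0.3, 0.3, 0.3]
grip_width: 0.0313
finger_force: 39.8
```

Call:
step_arm --commands '[{"claw": 0.02, "slide": [0, 0, 0.005], "turn": 0}, {"claw": 0.02, "slide": [0, 0, 0.01], "turn": 0}, {"claw": 0.02, "slide": [0, 0, 0.015], "turn": 0}, {"claw": 0.02, "slide": [0, 0, 0.02], "turn": 0}, {"claw": 0.02, "slide": [0, 0, 0.024], "turn": 0}]'

```text
time_s: 14.8
tcp_pos: [0.5359, -0.0557, 0.2186]
tcp_rot: [-0.0, 0.625, 0.781, -0.0]
force: [0.2, -0.5, -1.0]
grip_width: 0.031
finger_force: 39.8
```

Call:
step_arm --commands '[{"claw": 0.02, "slide": [0, 0, 0], "turn": 0}, {"claw": 0.04, "slide": [0, 0, 0], "turn": 0}, {"claw": 0.06, "slide": [0, 0, 0], "turn": 0}, {"claw": 0.06, "slide": [0, 0, 0], "turn": 0}, {"claw": 0.06, "slide": [0, 0, 0], "turn": 0}]'

```text
time_s: 15.3
tcp_pos: [0.536, -0.0557, 0.2194]
tcp_rot: [0.0, 0.625, 0.781, 0.0]
force: [-0.4, -0.5, -0.3]
grip_width: 0.0599
finger_force: 0.0
```

Call:
step_arm --commands '[{"claw": 0.06, "slide": [0, 0, -0.02], "turn": 0}, {"claw": 0.06, "slide": [0, 0, -0.045], "turn": 0}, {"claw": 0.06, "slide": [0, 0, -0.07], "turn": 0}, {"claw": 0.06, "slide": [0, 0, -0.095], "turn": 0}, {"claw": 0.06, "slide": [0, 0, -0.1], "turn": 0}]'

```text
time_s: 15.8
tcp_pos: [0.537, -0.056, 0.3225]
tcp_rot: [0.003, 0.625, 0.781, 0.001]
force: [0.3, 0.1, 0.6]
grip_width: 0.06
finger_force: 0.0
```

```bash
python3 chk.py; python3 go.py .4449 -.2188 .27 12.4
python3 - <<'E'
from h import *
s=cv2.imread("pics/sl.png");cv2.imwrite("pics/c5.png",crop(s,245,160,100,85,6))
E
```

```text
red top [([287.2, 221.2], 5), ([281.0, 227.0], 3), ([397.8, 240.6], 95)]
red scene [([313.3, 168.5], 6), ([364.6, 186.1], 1319), ([332.0, 181.0], 3), ([336.7, 182.0], 10), ([345.0, 182.0], 7), ([321.3, 191.1], 32), ([279.0, 207.9], 14), ([397.3, 233.7], 3), ([329.2, 271.8], 229)]
yel top [([311.8, 217.5], 66), ([431.6, 225.4], 107), ([433.5, 251.1], 26)]
yel scene [([298.3, 217.8], 51), ([238.3, 257.1], 1397), ([371.4, 288.2], 261)]
grn top [([339.0, 214.0], 3), ([194.4, 231.0], 102)]
grn scene [([233.2, 175.7], 105), ([327.3, 229.8], 6), ([320.5, 231.8], 8)]
blue top [([344.4, 220.2], 5), ([282.8, 229.2], 4), ([284.7, 234.7], 3)]
blue scene [([269.3, 210.3], 3), ([318.0, 216.0], 5), ([290.5, 221.5], 4), ([314.0, 233.8], 4)]
t 15.90 at [ 0.5362 -0.0558  0.32  ] phi 12.7 SLIDE [-0.139  -0.125   0.0499] TURN 0.3 F [-0.4  0.  -0.2] w 0.0599 ff 0 q6 -0.55
```

View pics/c5.png

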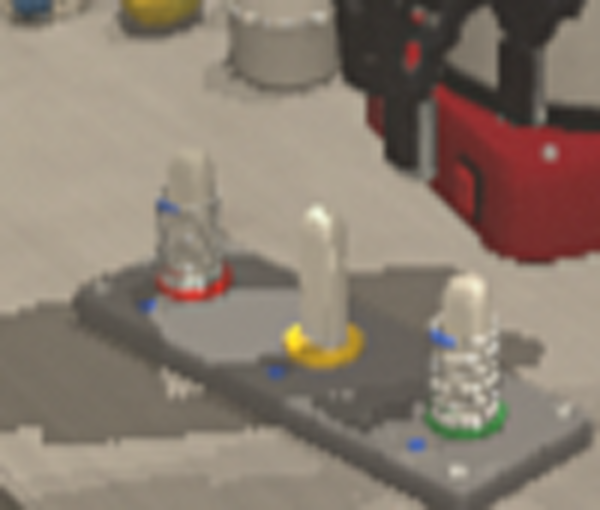

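Both springs are fully down on the red and green collars with the dabs facing the dots. Now the red knob.

Call:
step_arm --commands '[{"claw": 0.05, "slide": [-0.03, -0.025, 0], "turn": 0}, {"claw": 0.05, "slide": [-0.06, -0.055, 0.01], "turn": 0}, {"claw": 0.05, "slide": [-0.09, -0.08, 0.025], "turn": 0}, {"claw": 0.05, "slide": [-0.12, -0.108, 0.04], "turn": 0}, {"claw": 0.05, "slide": [-0.139, -0.125, 0.05], "turn": 0}]'

```text
time_s: 16.4
tcp_pos: [0.4423, -0.2199, 0.2665]
tcp_rot: [-0.002, 0.625, 0.78, -0.0]
force: [1.5, 0.8, 0.0]
grip_width: 0.0501
finger_force: 0.0
```

Call:
step_arm --commands '[{"claw": 0.05, "slide": [0, 0, 0], "turn": 0}, {"claw": 0.05, "slide": [0, 0, 0], "turn": 0}, {"claw": 0.05, "slide": [0, 0, 0], "turn": 0}, {"claw": 0.05, "slide": [0, 0, 0.02], "turn": 0}, {"claw": 0.05, "slide": [0, 0, 0.03], "turn": 0}]'

```text
time_s: 16.9
tcp_pos: [0.4448, -0.2175, 0.2384]
tcp_rot: [-0.0, 0.624, 0.781, 0.0]
force: [-0.4, 0.3, 0.7]
grip_width: 0.05
finger_force: 0.0
```

```bash
python3 go.py .4449 -.2188 .195 12.4
```

```text
t 16.90 at [ 0.4448 -0.2175  0.2384] phi 12.8 SLIDE [-0.0013 -0.0002  0.0434] TURN 0.4 F [-0.4  0.3  0.7] w 0.0500 ff 0 q6 -0.92
```

Call:
step_arm --commands '[{"claw": 0.05, "slide": [-0.0013, 0, 0.02], "turn": 0}, {"claw": 0.05, "slide": [-0.0013, 0, 0.034], "turn": 0}, {"claw": 0.05, "slide": [-0.0013, 0, 0.0405], "turn": 0}, {"claw": 0.05, "slide": [-0.0013, 0, 0.0405], "turn": 0}, {"claw": 0.05, "slide": [-0.0013, 0, 0.0405], "turn": 0}]'

```text
time_s: 17.4
tcp_pos: [0.4451, -0.22, 0.1991]
tcp_rot: [0.0, 0.625, 0.781, -0.0]
force: [-0.4, 0.8, 0.5]
grip_width: 0.0498
finger_force: 0.0
```

Call:
step_arm --commands '[{"claw": 0.03, "slide": [0, 0, 0], "turn": 0}, {"claw": 0.015, "slide": [0, 0, 0], "turn": 0}, {"claw": 0.015, "slide": [0, 0, 0], "turn": 0}, {"claw": 0.015, "slide": [0, 0, 0], "turn": 0}, {"claw": 0.015, "slide": [0, 0, 0], "turn": 0}]'

```text
time_s: 17.9
tcp_pos: [0.4451, -0.2203, 0.1996]
tcp_rot: [0.001, 0.625, 0.781, -0.0]
force: [-0.4, 2.1, 6.1]
grip_width: 0.0227
finger_force: 39.2
```

```bash
python3 go.py .4977 .1181 .30 12.4
```

```text
t 17.90 at [ 0.4451 -0.2203  0.1996] phi 12.7 SLIDE [ 0.3185  0.1256 -0.1007] TURN 0.3 F [-0.4  2.1  6.1] w 0.0227 ff 39 q6 -0.92
```

Call:
step_arm --commands '[{"claw": 0.015, "slide": [0, 0, -0.02], "turn": 0}, {"claw": 0.015, "slide": [0, 0, -0.05], "turn": 0}, {"claw": 0.015, "slide": [0, 0, -0.09], "turn": 0}, {"claw": 0.015, "slide": [0, 0, -0.12], "turn": 0}, {"claw": 0.015, "slide": [0, 0, -0.12], "turn": 0}]'

```text
time_s: 18.4
tcp_pos: [0.4461, -0.221, 0.3234]
tcp_rot: [0.004, 0.625, 0.781, -0.0]
force: [0.4, -0.2, -0.7]
grip_width: 0.0226
finger_force: 39.6
```

```bash
python3 go.py .4977 .1181 .32 12.4
python3 - <<'E'
from h import *
s=env.get_image("scene");t=env.get_image("top");p=proj("scene",[.445,-.22,.14])[0].astype(int)
cv2.imwrite("pics/c6.png",crop(s,p[0]-40,p[1]-40,80,80,6))
E
```

```text
t 18.40 at [ 0.4461 -0.221   0.3234] phi 12.7 SLIDE [0.3196 0.1248 0.0018] TURN 0.3 F [ 0.4 -0.2 -0.7] w 0.0226 ff 40 q6 -0.92
```

View pics/c6.png

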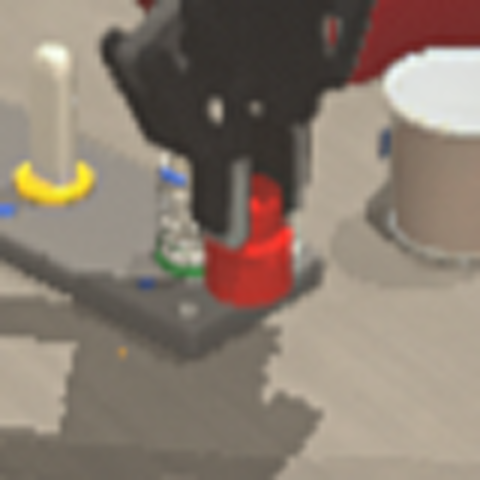

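The knob is held upright at (248,250) in the crop, perhaps off-centre along the pads. I'll measure that.

Run:
```python
from see import *
s=env.get_image("scene");z=.144
st=env.read_state()['tcp_pos']
p=proj("scene",[st[0],st[1],z])[0];x,y=(p-25).astype(int)
print("pred",p,"skirt bottom pred",proj("scene",[st[0],st[1],z-.021]))
h=cv2.cvtColor(s[y:y+50,x:x+50],cv2.COLOR_BGR2HSV);m=cv2.inRange(h,np.array((0,150,60)),np.array((6,255,255)))
for r in range(50):
    c=np.flatnonzero(m[r]); 
    if len(c): print(y+r,x+c.min(),x+c.max())
for d in((-.01,0),(0,-.01)): print(d,proj("scene",[st[0]+d[0],st[1]+d[1],z])-p)
```

```text
pred [330.18892562 225.60499014] skirt bottom pred [[330.04323594 233.58989851]]
218 331 333
219 331 334
220 331 334
221 331 335
222 331 335
223 331 335
224 331 334
225 331 335
226 330 335
227 330 336
228 330 336
229 323 336
230 323 336
231 323 336
232 323 336
233 323 336
234 323 336
235 323 336
236 323 336
237 324 335
238 326 334
(-0.01, 0) [[-3.6843567   1.30838851]]
(0, -0.01) [[2.61672154 1.97065073]]
```

Call:
step_arm --commands '[{"claw": 0.015, "slide": [0.032, 0.0125, 0], "turn": 0}, {"claw": 0.015, "slide": [0.064, 0.025, 0], "turn": 0}, {"claw": 0.015, "slide": [0.096, 0.0375, 0], "turn": 0}, {"claw": 0.015, "slide": [0.128, 0.05, 0], "turn": 0}, {"claw": 0.015, "slide": [0.16, 0.0625, 0], "turn": 0}]'

```text
time_s: 19.05
tcp_pos: [0.4699, -0.0487, 0.3166]
tcp_rot: [-0.002, 0.625, 0.781, -0.001]
force: [0.3, 0.0, -0.6]
grip_width: 0.0229
finger_force: 39.6
```

Call:
step_arm --commands '[{"claw": 0.015, "slide": [0.04, 0.016, 0], "turn": 0}, {"claw": 0.015, "slide": [0.08, 0.032, 0], "turn": 0}, {"claw": 0.015, "slide": [0.12, 0.047, 0], "turn": 0}, {"claw": 0.015, "slide": [0.145, 0.057, 0], "turn": 0}, {"claw": 0.015, "slide": [0.158, 0.062, 0], "turn": 0}]'

```text
time_s: 19.55
tcp_pos: [0.4957, 0.1197, 0.3166]
tcp_rot: [-0.002, 0.624, 0.782, -0.001]
force: [-0.3, -0.6, -0.2]
grip_width: 0.0232
finger_force: 39.6
```

Call:
step_arm --commands '[{"claw": 0.015, "slide": [0, 0, 0], "turn": 0}, {"claw": 0.015, "slide": [0, 0, 0.005], "turn": 0}, {"claw": 0.015, "slide": [0, 0, 0.01], "turn": 0}, {"claw": 0.015, "slide": [0, 0, 0.015], "turn": 0}, {"claw": 0.015, "slide": [0, 0, 0.02], "turn": 0}]'

```text
time_s: 20.05
tcp_pos: [0.4964, 0.1167, 0.298]
tcp_rot: [-0.0, 0.625, 0.78, -0.0]
force: [-1.1, -0.5, -1.2]
grip_width: 0.0232
finger_force: 39.6
```

```bash
python3 go.py .498 .1166 .2696 12.4
```

```text
t 20.05 at [0.4964 0.1167 0.298 ] phi 12.6 SLIDE [-0.0004  0.0015  0.0284] TURN 0.2 F [-1.1 -0.5 -1.2] w 0.0232 ff 40 q6 -0.22
```

Call:
step_arm --commands '[{"claw": 0.015, "slide": [-0.0004, 0.0015, 0.004], "turn": 0}, {"claw": 0.015, "slide": [-0.0004, 0.0015, 0.008], "turn": 0}, {"claw": 0.015, "slide": [-0.0004, 0.0015, 0.011], "turn": 0}, {"claw": 0.015, "slide": [-0.0004, 0.0015, 0.014], "turn": 0}, {"claw": 0.015, "slide": [-0.0004, 0.0015, 0.016], "turn": 0}]'

```text
time_s: 20.55
tcp_pos: [0.498, 0.1176, 0.2825]
tcp_rot: [-0.0, 0.625, 0.781, -0.0]
force: [0.1, 0.5, -0.1]
grip_width: 0.0228
finger_force: 39.6
```

Call:
step_arm --commands '[{"claw": 0.015, "slide": [0, 0, 0.002], "turn": 0}, {"claw": 0.015, "slide": [0, 0, 0.004], "turn": 0}, {"claw": 0.015, "slide": [0, 0, 0.006], "turn": 0}, {"claw": 0.015, "slide": [0, 0, 0.008], "turn": 0}, {"claw": 0.015, "slide": [0, 0, 0.009], "turn": 0}]'

```text
time_s: 21.05
tcp_pos: [0.498, 0.1175, 0.2735]
tcp_rot: [-0.0, 0.625, 0.781, -0.0]
force: [-0.9, 0.4, -0.5]
grip_width: 0.0229
finger_force: 39.6
```

```bash
python3 go.py .498 .1166 .2696 12.4
```

```text
t 21.05 at [0.498  0.1175 0.2735] phi 12.7 SLIDE [-0.0009 -0.0002  0.0039] TURN 0.3 F [-0.9  0.4 -0.5] w 0.0229 ff 40 q6 -0.22
```

No contact so far, about 4 mm to go. I'll lower 3 mm more and release.

Call:
step_arm --commands '[{"claw": 0.015, "slide": [-0.0006, 0, 0.001], "turn": 0}, {"claw": 0.015, "slide": [-0.0006, 0, 0.002], "turn": 0}, {"claw": 0.015, "slide": [-0.0006, 0, 0.003], "turn": 0}, {"claw": 0.015, "slide": [-0.0006, 0, 0.003], "turn": 0}, {"claw": 0.015, "slide": [-0.0006, 0, 0.003], "turn": 0}]'

```text
time_s: 21.55
tcp_pos: [0.4982, 0.1169, 0.2707]
tcp_rot: [0.0, 0.625, 0.781, 0.0]
force: [0.1, -0.2, -0.8]
grip_width: 0.0227
finger_force: 39.6
```

Call:
step_arm --commands '[{"claw": 0.03, "slide": [0, 0, 0], "turn": 0}, {"claw": 0.045, "slide": [0, 0, 0], "turn": 0}, {"claw": 0.05, "slide": [0, 0, 0], "turn": 0}, {"claw": 0.05, "slide": [0, 0, -0.01], "turn": 0}, {"claw": 0.05, "slide": [0, 0, -0.03], "turn": 0}]'

```text
time_s: 22.05
tcp_pos: [0.4975, 0.1169, 0.3001]
tcp_rot: [-0.001, 0.625, 0.781, -0.001]
force: [0.8, 0.6, -0.5]
grip_width: 0.0498
finger_force: 0.0
```

Call:
step_arm --commands '[{"claw": 0.05, "slide": [0, 0, -0.03], "turn": 0}, {"claw": 0.05, "slide": [0.03, 0, -0.03], "turn": 0}, {"claw": 0.05, "slide": [0.07, 0, -0.03], "turn": 0}, {"claw": 0.05, "slide": [0.11, 0, -0.03], "turn": 0}, {"claw": 0.05, "slide": [0.15, 0, -0.03], "turn": 0}]'

```text
time_s: 22.55
tcp_pos: [0.4649, 0.2646, 0.3318]
tcp_rot: [0.0, 0.625, 0.781, 0.001]
force: [1.4, 0.1, 1.2]
grip_width: 0.05
finger_force: 0.0
```

```bash
python3 chk.py; python3 go.py .4793 .3797 .27 12.4
python3 - <<'E'
from h import *
s=cv2.imread("pics/sl.png");cv2.imwrite("pics/c7.png",np.hstack([crop(s,225,150,110,95,4),crop(cv2.imread("pics/tl.png"),180,170,90,95,4)]))
E
```

```text
red top [([282.1, 223.3], 106)]
red scene [([361.4, 184.6], 1505), ([276.3, 185.8], 144), ([321.8, 191.2], 24), ([278.9, 207.9], 13), ([412.0, 233.0], 3), ([397.3, 233.7], 3)]
yel top [([312.5, 218.1], 73), ([431.6, 225.4], 107), ([433.5, 251.1], 26)]
yel scene [([298.2, 217.7], 51), ([238.3, 257.1], 1397), ([371.4, 288.3], 262)]
grn top [([337.2, 210.5], 8), ([342.7, 212.3], 3)]
grn scene [([233.2, 176.2], 108), ([327.3, 229.8], 6), ([320.5, 231.8], 8)]
blue top [([344.7, 214.3], 9), ([344.5, 220.5], 4), ([315.0, 227.5], 6), ([285.0, 234.5], 6)]
blue scene [([269.0, 210.2], 4), ([318.0, 216.0], 5), ([290.5, 221.5], 4), ([314.0, 233.8], 4)]
t 22.65 at [0.464  0.2669 0.3317] phi 12.9 SLIDE [0.1065 0.0401 0.0619] TURN 0.5 F [ 0.3 -0.2  0.7] w 0.0503 ff 0 q6 0.07
```

View pics/c7.png

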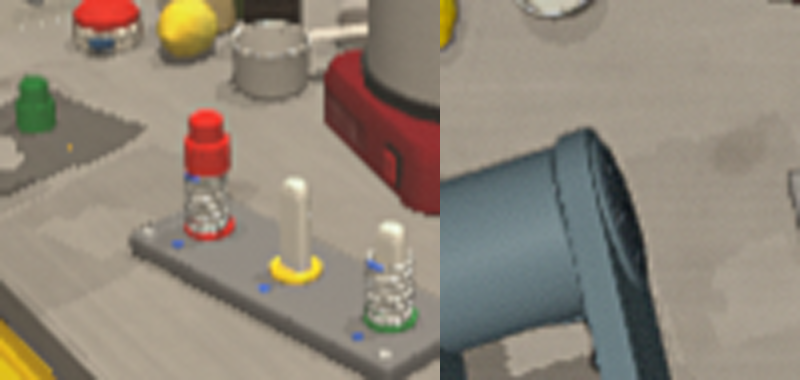

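The red knob is seated, the yellow rod is bare and the green knob hasn't moved. Now the green knob.

Call:
step_arm --commands '[{"claw": 0.05, "slide": [0.03, 0.011, 0.018], "turn": 0}, {"claw": 0.05, "slide": [0.06, 0.022, 0.036], "turn": 0}, {"claw": 0.05, "slide": [0.09, 0.034, 0.054], "turn": 0}, {"claw": 0.05, "slide": [0.1065, 0.04, 0.062], "turn": 0}, {"claw": 0.05, "slide": [0.1065, 0.04, 0.062], "turn": 0}]'

```text
time_s: 23.15
tcp_pos: [0.4808, 0.3769, 0.2676]
tcp_rot: [-0.0, 0.624, 0.781, -0.001]
force: [-0.8, 0.3, 0.4]
grip_width: 0.0498
finger_force: 0.0
```

Call:
step_arm --commands '[{"claw": 0.05, "slide": [0, 0, 0], "turn": 0}, {"claw": 0.05, "slide": [0, 0, 0.01], "turn": 0}, {"claw": 0.05, "slide": [0, 0, 0.02], "turn": 0}, {"claw": 0.05, "slide": [0, 0, 0.02], "turn": 0}, {"claw": 0.05, "slide": [0, 0, 0.02], "turn": 0}]'

```text
time_s: 23.65
tcp_pos: [0.4809, 0.3754, 0.2483]
tcp_rot: [-0.0, 0.625, 0.781, -0.0]
force: [-0.2, 0.3, -0.4]
grip_width: 0.0497
finger_force: 0.0
```

```bash
python3 go.py .4793 .3797 .1985 12.4
```

```text
t 23.65 at [0.4809 0.3754 0.2483] phi 12.6 SLIDE [ 0.0046 -0.0005  0.0498] TURN 0.2 F [-0.2  0.3 -0.4] w 0.0497 ff 0 q6 0.25
```

Call:
step_arm --commands '[{"claw": 0.05, "slide": [0.0046, 0, 0.02], "turn": 0}, {"claw": 0.05, "slide": [0.0046, 0, 0.04], "turn": 0}, {"claw": 0.05, "slide": [0.0046, 0, 0.0495], "turn": 0}, {"claw": 0.05, "slide": [0.0046, 0, 0.0495], "turn": 0}, {"claw": 0.05, "slide": [0.0046, 0, 0.0495], "turn": 0}]'

```text
time_s: 24.15
tcp_pos: [0.4803, 0.3805, 0.1998]
tcp_rot: [0.0, 0.625, 0.781, 0.0]
force: [-0.5, 0.9, -0.1]
grip_width: 0.0498
finger_force: 0.0
```

Call:
step_arm --commands '[{"claw": 0.03, "slide": [0, 0, 0], "turn": 0}, {"claw": 0.015, "slide": [0, 0, 0], "turn": 0}, {"claw": 0.015, "slide": [0, 0, 0], "turn": 0}, {"claw": 0.015, "slide": [0, 0, 0], "turn": 0}, {"claw": 0.015, "slide": [0, 0, 0], "turn": 0}]'

```text
time_s: 24.65
tcp_pos: [0.4805, 0.3807, 0.2005]
tcp_rot: [0.0, 0.625, 0.781, 0.001]
force: [-0.3, 0.4, 6.8]
grip_width: 0.0228
finger_force: 39.3
```

```bash
python3 go.py .5359 -.0557 .34 12.4
```

```text
t 24.65 at [0.4805 0.3807 0.2005] phi 12.7 SLIDE [-0.4379 -0.0414 -0.1398] TURN 0.3 F [-0.3  0.4  6.8] w 0.0228 ff 39 q6 0.26
```

Call:
step_arm --commands '[{"claw": 0.015, "slide": [0, 0, -0.03], "turn": 0}, {"claw": 0.015, "slide": [0, 0, -0.07], "turn": 0}, {"claw": 0.015, "slide": [0, 0, -0.11], "turn": 0}, {"claw": 0.015, "slide": [0, 0, -0.14], "turn": 0}, {"claw": 0.015, "slide": [0, 0, -0.14], "turn": 0}]'

```text
time_s: 25.15
tcp_pos: [0.4813, 0.3813, 0.3449]
tcp_rot: [0.002, 0.625, 0.781, 0.004]
force: [1.3, 0.1, -0.5]
grip_width: 0.0228
finger_force: 39.6
```

Call:
step_arm --commands '[{"claw": 0.015, "slide": [-0.035, -0.003, 0], "turn": 0}, {"claw": 0.015, "slide": [-0.075, -0.007, 0], "turn": 0}, {"claw": 0.015, "slide": [-0.12, -0.011, 0], "turn": 0}, {"claw": 0.015, "slide": [-0.165, -0.015, 0], "turn": 0}, {"claw": 0.015, "slide": [-0.21, -0.02, 0], "turn": 0}]'

```text
time_s: 25.65
tcp_pos: [0.506, 0.1695, 0.3381]
tcp_rot: [-0.0, 0.625, 0.781, -0.001]
force: [1.0, -0.4, -0.0]
grip_width: 0.023
finger_force: 39.6
```

Call:
step_arm --commands '[{"claw": 0.015, "slide": [-0.045, -0.004, 0], "turn": 0}, {"claw": 0.015, "slide": [-0.09, -0.009, 0], "turn": 0}, {"claw": 0.015, "slide": [-0.135, -0.013, 0], "turn": 0}, {"claw": 0.015, "slide": [-0.18, -0.017, 0], "turn": 0}, {"claw": 0.015, "slide": [-0.22, -0.02, 0], "turn": 0}]'

```text
time_s: 26.15
tcp_pos: [0.5347, -0.0499, 0.3382]
tcp_rot: [-0.001, 0.625, 0.781, -0.0]
force: [0.8, -0.2, 0.0]
grip_width: 0.023
finger_force: 39.6
```

Call:
step_arm --commands '[{"claw": 0.015, "slide": [0, 0, 0], "turn": 0}, {"claw": 0.015, "slide": [0, 0, 0], "turn": 0}, {"claw": 0.015, "slide": [0, 0, 0], "turn": 0}, {"claw": 0.015, "slide": [0, 0, 0.01], "turn": 0}, {"claw": 0.015, "slide": [0, 0, 0.02], "turn": 0}]'

```text
time_s: 26.65
tcp_pos: [0.5351, -0.0466, 0.3184]
tcp_rot: [0.0, 0.624, 0.781, 0.0]
force: [-0.8, -0.3, -0.0]
grip_width: 0.0228
finger_force: 39.6
```

```bash
python3 go.py .5359 -.0562 .2715 12.4
```

```text
t 26.65 at [ 0.5351 -0.0466  0.3184] phi 12.8 SLIDE [-0.0095 -0.0013  0.0469] TURN 0.4 F [-0.8 -0.3 -0. ] w 0.0228 ff 40 q6 -0.53
```

Call:
step_arm --commands '[{"claw": 0.015, "slide": [-0.009, -0.001, 0], "turn": 0}, {"claw": 0.015, "slide": [-0.009, -0.001, 0.005], "turn": 0}, {"claw": 0.015, "slide": [-0.009, -0.001, 0.01], "turn": 0}, {"claw": 0.015, "slide": [-0.009, -0.001, 0.015], "turn": 0}, {"claw": 0.015, "slide": [-0.009, -0.001, 0.02], "turn": 0}]'

```text
time_s: 27.15
tcp_pos: [0.5362, -0.0569, 0.2988]
tcp_rot: [-0.0, 0.625, 0.781, 0.0]
force: [-0.3, 0.2, -0.1]
grip_width: 0.023
finger_force: 39.6
```

Call:
step_arm --commands '[{"claw": 0.015, "slide": [0, 0, 0.003], "turn": 0}, {"claw": 0.015, "slide": [0, 0, 0.006], "turn": 0}, {"claw": 0.015, "slide": [0, 0, 0.009], "turn": 0}, {"claw": 0.015, "slide": [0, 0, 0.012], "turn": 0}, {"claw": 0.015, "slide": [0, 0, 0.014], "turn": 0}]'

```text
time_s: 27.65
tcp_pos: [0.5362, -0.0568, 0.2849]
tcp_rot: [-0.0, 0.625, 0.781, -0.0]
force: [0.2, 0.2, -1.1]
grip_width: 0.0231
finger_force: 39.6
```

```bash
python3 go.py .5359 -.0555 .2715 12.4
```

```text
t 27.65 at [ 0.5362 -0.0568  0.2849] phi 12.7 SLIDE [0.0014 0.     0.0134] TURN 0.3 F [ 0.2  0.2 -1.1] w 0.0231 ff 40 q6 -0.55
```

Call:
step_arm --commands '[{"claw": 0.015, "slide": [0.0014, 0, 0.002], "turn": 0}, {"claw": 0.015, "slide": [0.0014, 0, 0.005], "turn": 0}, {"claw": 0.015, "slide": [0.0014, 0, 0.008], "turn": 0}, {"claw": 0.015, "slide": [0.0014, 0, 0.011], "turn": 0}, {"claw": 0.015, "slide": [0.0014, 0, 0.0125], "turn": 0}]'

```text
time_s: 28.15
tcp_pos: [0.536, -0.0556, 0.2725]
tcp_rot: [0.0, 0.625, 0.781, -0.0]
force: [0.7, -0.3, 0.3]
grip_width: 0.0229
finger_force: 39.7
```

Call:
step_arm --commands '[{"claw": 0.03, "slide": [0, 0, 0], "turn": 0}, {"claw": 0.045, "slide": [0, 0, 0], "turn": 0}, {"claw": 0.05, "slide": [0, 0, 0], "turn": 0}, {"claw": 0.05, "slide": [0, 0, -0.01], "turn": 0}, {"claw": 0.05, "slide": [0, 0, -0.03], "turn": 0}]'

```text
time_s: 28.65
tcp_pos: [0.5352, -0.0553, 0.3021]
tcp_rot: [-0.002, 0.625, 0.781, -0.001]
force: [-0.4, -0.3, 0.4]
grip_width: 0.0498
finger_force: 0.0
```

Call:
step_arm --commands '[{"claw": 0.05, "slide": [0, 0, -0.06], "turn": 0}, {"claw": 0.05, "slide": [-0.03, 0, -0.06], "turn": 0}, {"claw": 0.05, "slide": [-0.07, -0.02, -0.06], "turn": 0}, {"claw": 0.05, "slide": [-0.11, -0.05, -0.06], "turn": 0}, {"claw": 0.05, "slide": [-0.13, -0.08, -0.06], "turn": 0}]'

```text
time_s: 29.15
tcp_pos: [0.4859, -0.2024, 0.3641]
tcp_rot: [0.001, 0.625, 0.781, -0.0]
force: [-0.3, 0.3, -0.4]
grip_width: 0.0504
finger_force: 0.0
```

```bash
python3 chk.py; python3 go.py .45 -.2 .33 12.4
python3 - <<'E'
from h import *
s=cv2.imread("pics/sl.png");cv2.imwrite("pics/c8.png",np.hstack([crop(s,245,150,100,95,4),crop(cv2.imread("pics/tl.png"),265,180,100,95,4)]))
E
```

```text
red top [([282.1, 223.3], 104)]
red scene [([311.9, 171.4], 94), ([382.8, 169.4], 12), ([374.4, 185.7], 894), ([276.3, 185.8], 143), ([368.5, 178.8], 4), ([332.0, 182.0], 3), ([341.2, 182.1], 8), ([321.1, 191.5], 28), ([278.9, 207.9], 13), ([398.5, 234.5], 4)]
yel top [([312.5, 218.1], 73), ([432.6, 250.7], 16)]
yel scene [([405.0, 192.0], 3), ([298.2, 217.7], 51), ([238.3, 257.1], 1397), ([371.4, 288.3], 262)]
grn top [([342.6, 209.4], 112)]
grn scene [([321.3, 207.0], 163), ([327.2, 230.2], 5), ([320.5, 231.8], 8)]
blue top [([344.8, 220.4], 5), ([315.0, 227.5], 6), ([285.0, 234.5], 6)]
blue scene [([269.0, 210.2], 4), ([317.8, 215.8], 4), ([290.5, 221.5], 4), ([313.7, 233.7], 3)]
t 29.25 at [ 0.4844 -0.2028  0.3635] phi 12.4 SLIDE [ 0.0102 -0.033   0.0335] TURN 0.0 F [ 0.8 -1.   0. ] w 0.0497 ff 0 q6 -0.84
```

View pics/c8.png

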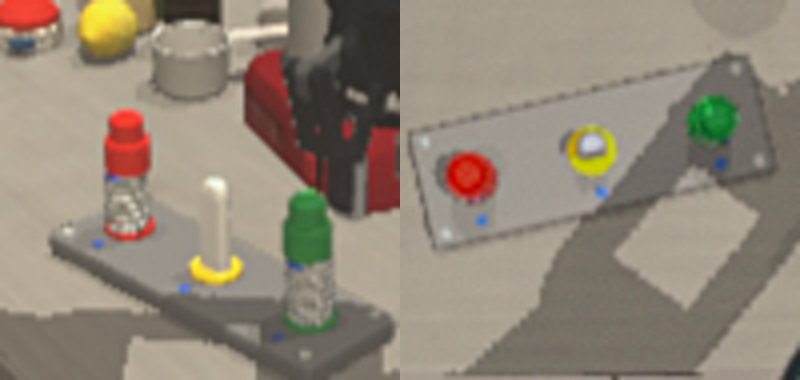

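The red and green knobs are both seated over their springs, upright at the expected pixels ((276,186) and (321,207)). The yellow rod is bare and the arm is clear, so I'm handing in.

```bash
python3 -c "
from cell import env
print(env.finish_job())"
```

```text
the job is handed in; nothing more can be done
None
```

I handed the job in (no verdict came back): both springs I could find are down on the red and green collars with their matching knobs seated, and the yellow rod is bare with its knob left on the table.

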